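# Close and hold the access cover of the loaded channel

## Robot

A 6-joint arm with a two-finger parallel gripper is mounted at the origin on the work surface. World frame = base frame: x ahead of the robot, y to its left, z up, the work surface at z = 0. Lengths are in mm, angles in rad, forces in N, time in s.
With the tool pointing down it reaches from about 275 to 725 mm from the base axis. Payload 5.6 kg.
Tool frame: the origin (TCP) lies on the centre line of the jaws, within the pads' length; the fingertips stand 19 mm ahead of it and the grasp point (between the pads) is the TCP (arm.finger_overhang is the distance from the TCP to the fingertips, in mm); z points along the fingers, y is the line along which they close (so a half turn about z gives the same grasp; the last joint's range is limited). The gripper opens to 85 mm and grips with 20 to 120 N. Pads are 22 mm wide; open, the fingers measure 114 mm over their backs; the gripper's body (76 mm by 85 mm) begins 54 mm behind the grasp point. The pads swing forward as they close: fully open they stand 13 mm farther back than shut.
Start: joints at [1.464, 0.255, 0.108, 0, -1.424, -0.285], TCP at [209.992, 508.327, 250.283] pointing down, gripper open.
Joint ranges: [-2.95, 2.95], [-1.21, 1.97], [-1.09, 1.5], [-2.87, 1.71], [-2.94, -0.07], [-3.05, 3.05]. Speed limits (rad/s): [2.57, 2.57, 3.14, 3.14, 3.14, 3.14].

## Interface

Orientations are given as a 3x3 rotation matrix whose columns are the frame's x, y, z axes.
In Python, from rig import arm, viewer, workorder gives the robot as it stands (arm), with the cameras (viewer) and the job (workorder). Calls block until the motion is done:
- arm.move_to(position, orientation): joint-space move of the TCP to a pose.
- arm.move_linear(position, ori=None, feed=150, guard=None): straight line of the TCP; ori=None keeps the orientation; feed is the mean speed in mm/s. With guard (N) it stops when the force on the tool has changed by that much, and returns True; else False.
- arm.move_j(angles): joint-space move.
- arm.gripper_to(opening, force=None): finger opening in mm; force is the grip in N (None keeps the last); returns when the fingers have stopped.
- arm.dwell(seconds).
- arm.inverse_kinematics(position, orientation): joint angles nearest the present ones, or None.
- arm.read_state(): the state.
- viewer.capture(name): name is "side" or "top"; returns the picture (420x560x3 uint8, red, green, blue); there is no depth.
- viewer.calibration(name): a dict with "fx", "fy", "cx", "cy" (pixels), "k1" (the pictures are not rectified: a ray, as slopes to the right and down, at radius r is drawn at 1 + k1 r^2 times it, then the intrinsics apply), "R" (3x3) and "t" (3): a world point X has camera coordinates R X + t. Camera axes: x right, y down, z forward; pixel columns grow to the right and rows downward; lengths in mm; the calibration is good to about 2 mm. A picture is of the moment at which its call begins. calibration takes no time and is no camera call.
A pose or a line that the arm cannot do raises arm.MotionError and nothing moves.
- workorder.sign_off(): hands the job in; it is judged then, once.
The state is a dict: "time": time; "joints": joint angles; "dq": joint speeds; "effort": joint torques, N m; "eef_pos": TCP position; "tcp_rot": TCP orientation; "contact_force": force on the tool from outside, world axes, zero at the start; "ft_torque": the same for the moment, N m; "width": finger opening in mm; "grip_force": force on a finger pad.
Only numpy, scipy, OpenCV 4.12 (cv2) and the standard library are available. Lean on these libraries where they do the work, as an engineer would, in place of code of your own. Each camera call takes 0.05 s, during which the arm holds its last target. There are 200 camera calls.

## Task

One well of the two-channel analyser holds the tall sample vial, the other only a squat blank plug: on the channel with the vial, turn the cover's wing fastener until the wing lines up with the slot marks engraved on that cover, then push the cover down flush on the frame against its springs. Finish while still holding it pressed flush there; do not let go, it springs up again. Leave the other channel's cover and fastener, the vial, the plug and the things standing around as they are.

Things in the scene. Friction and masses are not known exactly. Their poses are not given: they have to be found in the camera images.
- analyser: Pale green two-channel bench analyser, a fixed box 270 (x) x 360 (y) x 100 mm high; origin under the centre of its underside, on the bench, z up. Its flat top deck (z = 100) is the frame for two access covers, side by side along y, and has the two sample wells behind them (at larger x). The slots in the frame run along its x axis.
- cover_a (a joint): Travel of the access cover of channel a (the analyser's +y side), straight down: 0 = 10 mm proud of the frame on its springs, 0.010 m = flush on the frame (hard stop). Springs: about 4 N to start, 9 N at flush; they lift it again when let go. With its wing out of line it is blocked after about 3 mm. It does not tip; pushing on the plate or on the wing both press it.
- cover_a_press (a point): Point on the bare top face of cover a, a plain aluminium plate 125 (x) x 140 (y) x 6 mm centred 45 mm towards -x and +90 mm in y from the analyser's origin. It lies 50 mm from the wing's axis towards the analyser's -x side; moves with the cover; axes as the analyser's. Top face 116 mm above the bench when raised, 106 mm when flush.
- wing_a (a joint): Angle (rad) of the wing fastener on cover a, counter-clockwise from above positive: 0 = wing in line with the two black slot marks on the cover (along the analyser's x), where its cross pin enters the frame's slot (within about 0.18 rad). Starts 0.75 to 1.35 away; to be turned clockwise (value falls). Friction 0.03 N m; stops at -1.75 and 1.75, none at 0.
- wing_a_grip (a point): Centre of the steel wing on cover a, on the turning axis, 15 mm above the cover's top face; x along the wing, z up. The wing is a bar 34 long x 10 thick x 22 mm high on a disc 36 mm across and 4 mm thick; wing top 26 mm above the cover's top face. Turns with the wing and moves down with the cover.
- wing_a_end (a point): Point on wing a 16 mm out from its axis along the wing's x, 15 mm above the cover's top face.
- well_a (a point): Centre of the floor of channel a's sample well, on the deck, directly behind cover a and 115 mm from its wing axis towards the analyser's +x. A black collar 44 mm outside, 34 mm inside, 12 mm high.
- cover_b (a joint): Travel of the access cover of channel b (the analyser's -y side), straight down: 0 = 10 mm proud of the frame on its springs, 0.010 m = flush on the frame (hard stop). Springs: about 4 N to start, 9 N at flush; they lift it again when let go. With its wing out of line it is blocked after about 3 mm. It does not tip; pushing on the plate or on the wing both press it.
- cover_b_press (a point): Point on the bare top face of cover b, a plain aluminium plate 125 (x) x 140 (y) x 6 mm centred 45 mm towards -x and -90 mm in y from the analyser's origin. It lies 50 mm from the wing's axis towards the analyser's -x side; moves with the cover; axes as the analyser's. Top face 116 mm above the bench when raised, 106 mm when flush.
- wing_b (a joint): Angle (rad) of the wing fastener on cover b, counter-clockwise from above positive: 0 = wing in line with the two black slot marks on the cover (along the analyser's x), where its cross pin enters the frame's slot (within about 0.18 rad). Starts 0.75 to 1.35 away; to be turned counter-clockwise (value rises). Friction 0.03 N m; stops at -1.75 and 1.75, none at 0.
- wing_b_grip (a point): Centre of the steel wing on cover b, on the turning axis, 15 mm above the cover's top face; x along the wing, z up. The wing is a bar 34 long x 10 thick x 22 mm high on a disc 36 mm across and 4 mm thick; wing top 26 mm above the cover's top face. Turns with the wing and moves down with the cover.
- wing_b_end (a point): Point on wing b 16 mm out from its axis along the wing's x, 15 mm above the cover's top face.
- well_b (a point): Centre of the floor of channel b's sample well, on the deck, directly behind cover b and 115 mm from its wing axis towards the analyser's +x. A black collar 44 mm outside, 34 mm inside, 12 mm high.
- vial: Sample vial of amber glass with a black cap, 27 mm across, 58 mm tall, standing in one of the two wells, which marks the loaded channel. Origin at the centre of its underside.
- plug: Squat black blank plug, 27 mm across with a narrower 16 mm top, 24 mm tall, in the other well. Origin at the centre of its underside.
- stopper: Glass stopper, 26 mm across, 36 mm tall, standing on the deck between the wells. Origin under its centre.
- amber_bottle: Amber reagent bottle 64 mm across, 150 mm tall, beside the analyser's +y side. Origin under its centre.
- dish: White porcelain dish 84 mm across, 30 mm high, beside the +y side. Origin under its centre.
- beaker: Glass beaker 68 mm across, 90 mm high, beside the -y side. Origin under its centre.
- spatula: Spatula with wooden handle, 170 mm long, lying beside the -y side.

How it is judged (in metres and radians):
On the way:
1. the wing of the loaded channel is in line with its slot marks (((horizontal distance between vial and well_a below 0.012 m and value of joint wing_a between -0.2 and 0.2 rad) or (horizontal distance between vial and well_b below 0.012 m and value of joint wing_b between -0.2 and 0.2 rad))), for 0.2 s.
At the end, for the whole second after the job is handed in: On the channel whose well holds the vial: wing within 0.2 rad of the slot marks, cover within 1.5 mm of flush (travel above 8.5 mm of 10) and pushed by the robot with more than 4 N; the other cover is still up (travel under 3 mm) (((horizontal distance between vial and well_a below 0.012 m and value of joint wing_a between -0.2 and 0.2 rad and value of joint cover_a above 0.0085 m and (contact force between cover_a and the fingers above 4 N or contact force between cover_a and the arm above 4 N) and value of joint cover_b below 0.003 m) or (horizontal distance between vial and well_b below 0.012 m and value of joint wing_b between -0.2 and 0.2 rad and value of joint cover_b above 0.0085 m and (contact force between cover_b and the fingers above 4 N or contact force between cover_b and the arm above 4 N) and value of joint cover_a below 0.003 m))); the arm keeps its last pose, push and grip.
It fails at once if the other channel's wing or cover is moved (wing end by more than 4 mm) ((horizontal distance between vial and well_a below 0.012 m and distance of wing_b_end from where it was at the start of the episode above 0.004 m) or (horizontal distance between vial and well_b below 0.012 m and distance of wing_a_end from where it was at the start of the episode above 0.004 m)).
It fails at once if the vial or the plug is displaced by more than 10 mm (distance of any of vial, plug from where it was at the start of the episode above 0.01 m).
It fails at once if a thing standing around is shifted by more than 30 mm (distance of any of amber_bottle, dish, beaker, spatula, stopper from where it was at the start of the episode above 0.03 m).
It also fails if it takes over 35 s, if anything falls off the work surface, if the arm or the gripper's body presses on something with over 40 N, if the wrist force passes 120 N, or if a joint passes its speed limit or range.

## Working session

There is one attempt and no reset: what is moved stays moved. The work goes in short steps, each a Python script; the robot and the scene stay as the last script left them, time stands still between calls to the robot, and variables do not carry over. Pictures are saved under pics/ and viewed, at most 10 in all, crops included, and the job is handed in when it is done.

```bash
mkdir -p pics; python3 - <<'E'
from rig import arm, viewer, workorder
import cv2
for n in("top","side"):
    cv2.imwrite(f"pics/{n}0.png",viewer.capture(n)[:,:,::-1]); c=viewer.calibration(n); print(n,c)
print(arm.read_state())
E
```

```text
top {'fx': 487.599894313854, 'fy': 487.599894313854, 'cx': 283.2597508303056, 'cy': 204.61601764501893, 'k1': -0.0365960594905513, 'R': array([[-1.15362964e-02, -9.99933453e-01, -5.99850225e-05],
       [-9.97801072e-01,  1.15156106e-02, -6.52718308e-02],
       [ 6.52681779e-02, -6.93142069e-04, -9.97867519e-01]]), 't': array([  67.4507832 ,  572.79952839, 1099.90689803])}
side {'fx': 529.2828748404027, 'fy': 529.2828748404027, 'cx': 272.27177247100104, 'cy': 216.45172068188467, 'k1': 0.02573127974493114, 'R': array([[ 0.92918101, -0.36935484,  0.01412982],
       [-0.26723737, -0.69771255, -0.66466637],
       [ 0.2553563 ,  0.61381935, -0.74700667]]), 't': array([-535.12921332,  265.29491582, 1084.25146275])}
{'time': 0.1, 'joints': array([ 1.46360242e+00,  2.55672485e-01,  1.07141641e-01, -4.39817688e-04,
       -1.42389734e+00, -2.84573247e-01]), 'dq': array([-5.86784733e-04, -1.31473893e-03,  2.91925968e-03,  8.18176263e-04,
        5.86613120e-04, -8.00209456e-05]), 'effort': array([-1.99856353e-03, -3.87603629e+01,  2.38475114e+01,  5.37781119e+00,
       -3.76568787e-03, -5.30880683e-06]), 'eef_pos': array([209.8019157 , 507.96925611, 249.49465306]), 'tcp_rot': array([[ 9.24211057e-01, -3.81881596e-01, -6.07172637e-04],
       [-3.81882076e-01, -9.24209715e-01, -1.57593109e-03],
       [ 4.06642290e-05,  1.68836129e-03, -9.99998574e-01]]), 'contact_force': array([-0.19991097,  0.60205641,  0.47576718]), 'ft_torque': array([ 0.00240148, -0.0482369 ,  0.03366892]), 'grip_force': 0.0, 'width': 85.5529169388394}
```

View pics/top0.png

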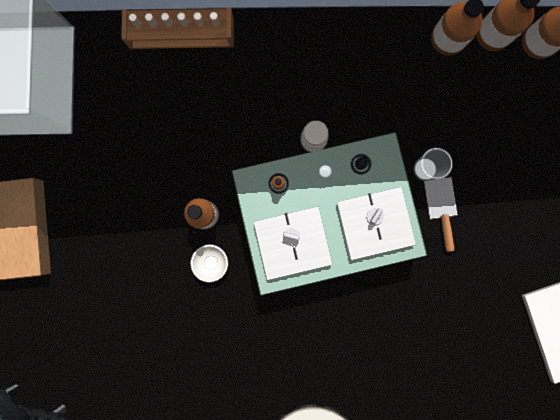

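View pics/side0.png

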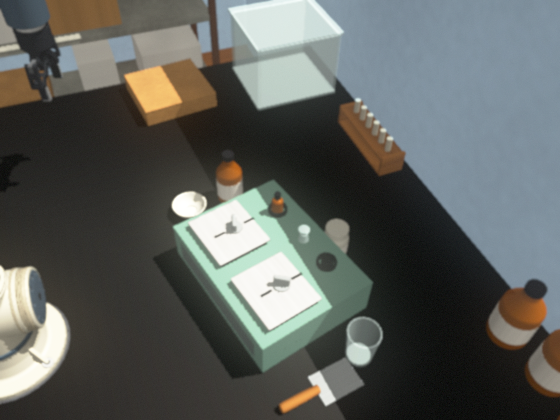

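The top view shows the amber vial at (279,184), in the well on the image's left. That is the analyser's +y side, so channel a is loaded, and the plug is at (361,163). Cover a's wing is near (291,237), and the deck corners are about (233,171), (396,134), (426,257) and (262,294). Next I'll zoom in.

```bash
cat > h.py <<'E'
import numpy as np, cv2
from rig import arm, viewer, workorder
from scipy.optimize import least_squares
def project(n,X):
    c=viewer.calibration(n); p=np.atleast_2d(X)@c["R"].T+c["t"]; s=p[:,:2]/p[:,2:]
    s=s*(1+c["k1"]*(s**2).sum(1,keepdims=True))
    return s*[c["fx"],c["fy"]]+[c["cx"],c["cy"]]
def unproject(n,uv,z):
    f=lambda q: (project(n,[q[0],q[1],z])-uv).ravel()
    return least_squares(f,[500,0]).x
def rot(a): return np.array([[np.cos(a),-np.sin(a)],[np.sin(a),np.cos(a)]])
def world(pose,P):
    P=np.atleast_2d(P).astype(float); return np.c_[P[:,:2]@rot(pose[2]).T+pose[:2],P[:,2]]
E
python3 - <<'E'
from h import *
loc=np.array([[135,180,100],[135,-180,100],[-135,-180,100],[-135,180,100]])
uv=np.array([[233,171],[396,134],[426,257],[262,294]])
r=least_squares(lambda q:(project("top",world(q,loc))-uv).ravel(),[500,0,0.2]); print(r.x,r.fun.round(1))
print("side",project("side",world(r.x,loc)).round(1))
print("vial/well a",[project("top",world(r.x,[70,90,158])),project("top",world(r.x,[-45,90,116]))])
im=cv2.imread("pics/top0.png")[200:285,245:345]; cv2.imwrite("pics/t1.png",cv2.resize(im,None,fx=7,fy=7,interpolation=cv2.INTER_CUBIC))
im=cv2.imread("pics/side0.png")[190:275,180:280]; cv2.imwrite("pics/s1.png",cv2.resize(im,None,fx=7,fy=7,interpolation=cv2.INTER_CUBIC))
E
```

```text
[ 5.48277825e+02 -3.71974807e+01  2.13323576e-01] [ 0.1 -0.3  0.4 -0.2  0.6 -0.5 -1.1  1. ]
side [[272.7 179.3]
 [371.4 283. ]
 [260.2 349.9]
 [171.6 225.9]]
vial/well a [array([[280.75977139, 188.17729306]]), array([[293.15191612, 243.74001393]])]
```

View pics/t1.png

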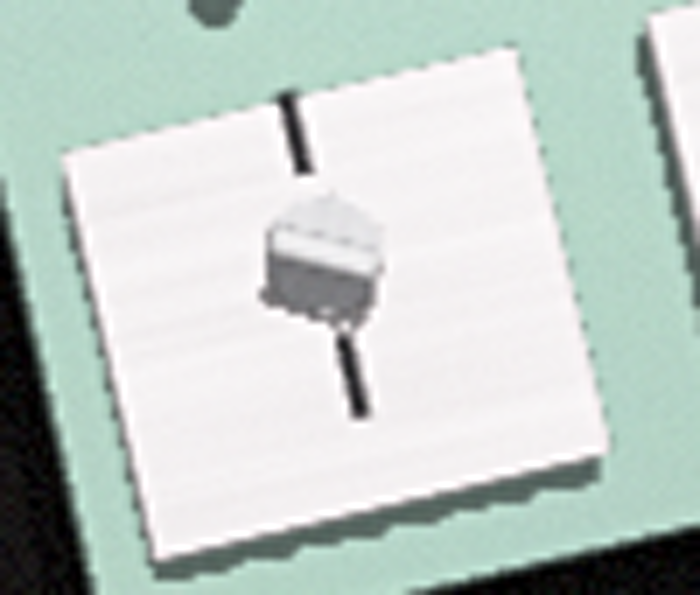

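View pics/s1.png

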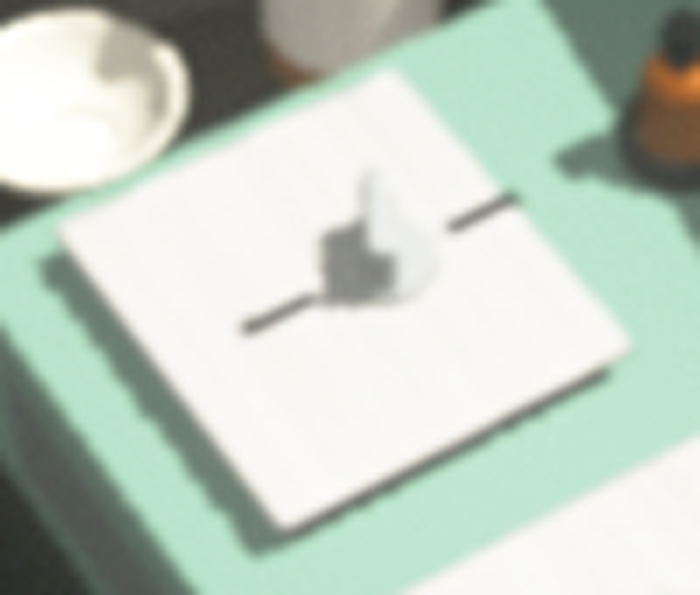

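In the top crop the slot marks run from (288,95) to (362,415), which makes the wing axis about (325,255). The wing's top face runs from (272,235) to (380,266), about 1.1 rad counter-clockwise of the marks. Next I'll refine the pose with the cover corners in both views and check the reach.

```bash
cat >> h.py <<'E'
def down(a):  # closing axis y at world angle a, tool down
    y=np.array([np.cos(a),np.sin(a),0]); z=np.array([0,0,-1.]); return np.c_[np.cross(y,z),y,z]
E
python3 - <<'E'
from h import *
deck=np.array([[135,180,100],[135,-180,100],[-135,-180,100],[-135,180,100]])
uvd=np.array([[233,171],[396,134],[426,257],[262,294]])
cov=np.array([[17.5,160,116],[17.5,20,116],[-107.5,20,116],[-107.5,160,116]])
t=np.array([[65,153],[515,47],[607,452],[157,560]])/7+[245,200]-.43
s=np.array([[395,70],[632,350],[285,532],[60,228]])/7+[180,190]-.43
for nm,fs in dict(top=[("top",cov,t),("top",deck,uvd)],side=[("side",cov,s)],both=[("top",cov,t),("top",deck,uvd),("side",cov,s)]).items():
    r=least_squares(lambda q:np.concatenate([(project(n,world(q,l))-u).ravel() for n,l,u in fs]),[548,-37,.2]); print(nm,r.x.round(4),r.fun.round(1))
p=r.x
u=lambda a,z:unproject("top",np.array(a)/7+[245,200]-.43,z)
m=[u(a,116) for a in [(288,95),(305,172),(343,335),(362,415)]]
print("marks local",[((rot(-p[2])@(a-p[:2])).round(1)) for a in m])
e=[u((272,235),142),u((380,266),142)]; L=[rot(-p[2])@(a-p[:2]) for a in e]; d=L[0]-L[1]
print("wing ends",L,"mid",sum(L)/2,"len",np.hypot(*d),"angle",np.arctan2(d[1],d[0]))
g=world(p,[-30,90,143])[0]; print("grip",g, arm.finger_overhang)
for k in(0,np.pi):
    for w in(1.1,0): print(k,w,arm.inverse_kinematics(g,down(p[2]+w-np.pi/2+k)))
E
```

```text
top [ 5.492795e+02 -3.665140e+01  2.119000e-01] [-0.3 -0.   0.6  0.3  1.1  1.  -0.3  0.6 -0.1 -0.9  0.3 -0.6  0.3 -0.8
 -1.5  0.4]
side [ 5.50913e+02 -3.96526e+01  2.16200e-01] [ 0.3  0.   0.7 -0.2 -0.4 -0.1 -0.6  0.2]
both [ 5.498116e+02 -3.740550e+01  2.125000e-01] [ 0.  -0.2  1.   0.1  1.5  0.7  0.1  0.3  0.2 -1.1  0.6 -0.9  0.7 -1.1
 -1.1  0.2 -0.2 -0.6 -0.1 -0.8 -1.3 -0.9 -1.2 -0.6]
marks local [array([19.1, 91.4]), array([-4.4, 91.6]), array([-54.2,  91.4]), array([-78.5,  91.1])]
wing ends [array([-20.69452461, 105.39432974]), array([-36.42518193,  76.82161475])] mid [-28.55985327  91.10797224] len 32.6167690229306 angle 1.0675323163571706
grip [501.50385959  44.24230825 143.        ] 19.0
0 1.1 [ 0.39969752  0.22483414 -0.21234942  0.         -1.13361276  2.48361336]
0 0 [ 0.39969752  0.22483414 -0.21234942  0.         -1.13361276  1.38361336]
3.141592653589793 1.1 [ 0.39969752  0.22483414 -0.21234942  0.         -1.13361276 -0.65797929]
3.141592653589793 0 [ 0.39969752  0.22483414 -0.21234942  0.         -1.13361276 -1.75797929]
```

```bash
python3 - <<'E'
from h import *
p=np.array([549.8,-37.4,.2125]); g=world(p,[-29.5,90.4,143])[0]; w=1.07
R=down(p[2]+w+np.pi/2)
arm.gripper_to(45,25)
arm.move_to(g+[0,0,80],R)
print("hit",arm.move_linear(g,feed=80,guard=8))
cv2.imwrite("pics/s2.png",cv2.resize(viewer.capture("side")[160:280,160:310,::-1],None,fx=5,fy=5,interpolation=cv2.INTER_CUBIC))
s=arm.read_state();print(s["time"],s["eef_pos"],s["contact_force"],s["width"])
E
```

```text
hit False
3.75 [502.3066697   44.85478526 143.61414381] [0.09474851 0.49880604 0.17381145] 45.26938060613238
```

View pics/s2.png

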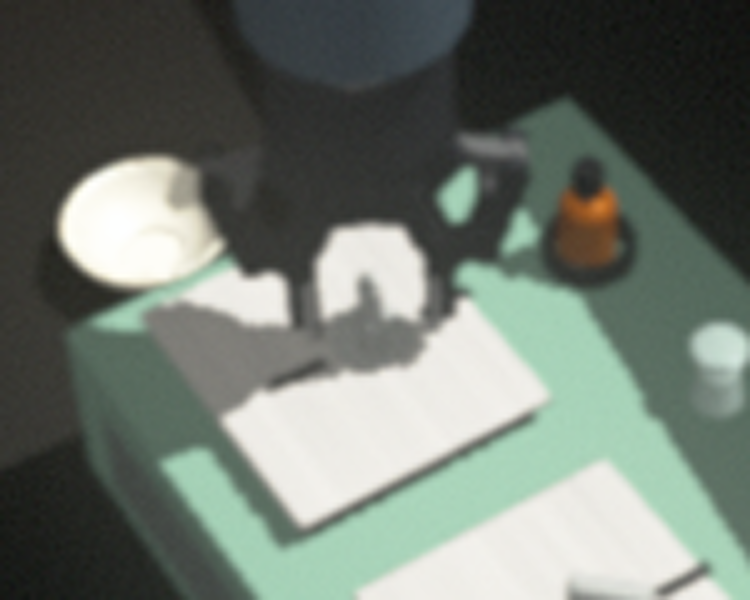

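The wing at (368,300) stands centred between the open fingers at (305,300) and (435,300), and the vial and dish are clear. Now I'll close on it and turn it.

```bash
python3 - <<'E'
from h import *
p=np.array([549.8,-37.4,.2125]); g=world(p,[-29.5,90.4,143])[0]; w=1.07
arm.gripper_to(8,25); s=arm.read_state();print(s["width"],s["grip_force"],s["contact_force"],s["eef_pos"])
for a in np.linspace(w,0,5)[1:]:
    arm.move_linear(g,down(p[2]+a+np.pi/2),feed=60)
    s=arm.read_state();print(s["time"],s["eef_pos"].round(1),s["contact_force"].round(1),s["ft_torque"].round(2),s["width"],np.arctan2(s["tcp_rot"][1,1],s["tcp_rot"][0,1])-np.pi/2-p[2])
E
```

```text
9.497688065654769 27.290782034397125 [-3.67949808  2.93175198  3.56506792] [501.54635243  45.04154757 143.25269601]
4.575 [501.4  45.  143.1] [-4.4  2.4  4.9] [1.02 1.44 0.02] 9.166967332153867 0.8028952859131783
4.9917 [501.4  45.1 143. ] [-4.5  2.9  4.6] [ 1.09  1.54 -0.02] 9.455769945739334 0.5353991289881795
5.4083 [501.3  45.2 143. ] [-5.2  3.8  4.2] [ 1.14  1.6  -0.05] 9.485876521834022 0.26792291369895327
5.825 [501.3  45.2 143. ] [-4.8  4.   4.3] [ 1.2   1.7  -0.01] 9.29346238288145 0.0003903632855669914
```

```bash
python3 - <<'E'
from h import *
p=np.array([549.8,-37.4,.2125])
g=world(p,[-29.5,90.4,143])[0]
arm.gripper_to(45); arm.move_linear(g+[0,0,60],feed=120)
arm.move_linear(world(p,[-150,90.4,240])[0],feed=200)
arm.gripper_to(0,30)
a=cv2.resize(viewer.capture("top")[200:285,245:345,::-1],None,fx=4,fy=4,interpolation=cv2.INTER_CUBIC)
b=cv2.resize(viewer.capture("side")[190:275,180:280,::-1],None,fx=4,fy=4,interpolation=cv2.INTER_CUBIC)
cv2.imwrite("pics/c3.png",np.hstack([a,b]));s=arm.read_state();print(s["time"],s["width"],s["contact_force"])
E
```

```text
8.2917 0.6567567735510678 [-0.15098121 -0.19847669  0.11463406]
```

View pics/c3.png

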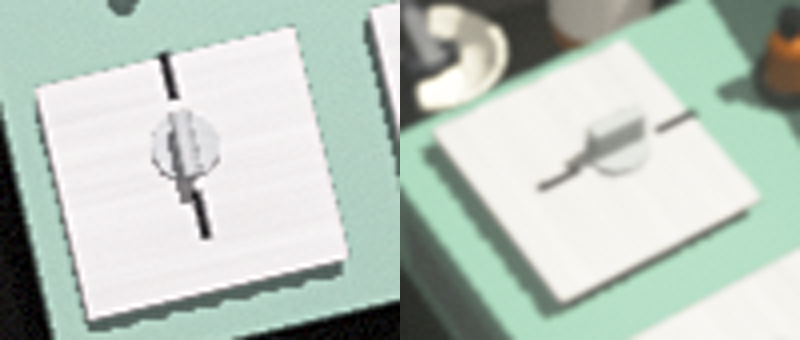

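The wing runs from (178,112) to (190,175), parallel to the marks from (165,55) to (207,238), so it is in line. Now I'll press on the plate with the closed fingers.

```bash
python3 - <<'E'
from h import *
p=np.array([549.8,-37.4,.2125])
q=world(p,[-80,90,165])[0]
arm.move_linear(q,feed=150)
for z,f in((138,60),(133,20),(130,20),(127,20),(125,15),(123,10),(121,10),(119,10)):
    h=arm.move_linear([*q[:2],z],feed=f,guard=25); s=arm.read_state()
    print(z,h,s["time"],s["eef_pos"].round(2),s["contact_force"].round(1))
    if h or s["contact_force"][2]>20: break
arm.dwell(.5); s=arm.read_state(); print(s["time"],s["eef_pos"].round(2),s["contact_force"].round(1))
b=cv2.resize(viewer.capture("side")[180:280,180:290,::-1],None,fx=6,fy=6,interpolation=cv2.INTER_CUBIC)
cv2.imwrite("pics/p4.png",b)
E
```

```text
138 False 9.725 [452.61  33.63 137.92] [ 0.7 -0.1  0.9]
133 False 10.125 [453.24  33.85 133.62] [-0.6 -0.2  4.2]
130 False 10.425 [453.25  33.85 130.68] [0.3 0.7 5.7]
127 False 10.725 [453.24  33.84 127.82] [-0.4  0.4  7.7]
125 False 11.0083 [453.25  33.86 125.96] [-1.1  0.6  7.9]
123 False 11.3583 [453.28  33.87 124.99] [-5.1  0.6 16. ]
121 False 11.7083 [453.33  33.81 124.84] [-12.8   2.7  31.8]
12.2083 [453.32  33.82 124.82] [-11.9   2.7  31.1]
```

View pics/p4.png

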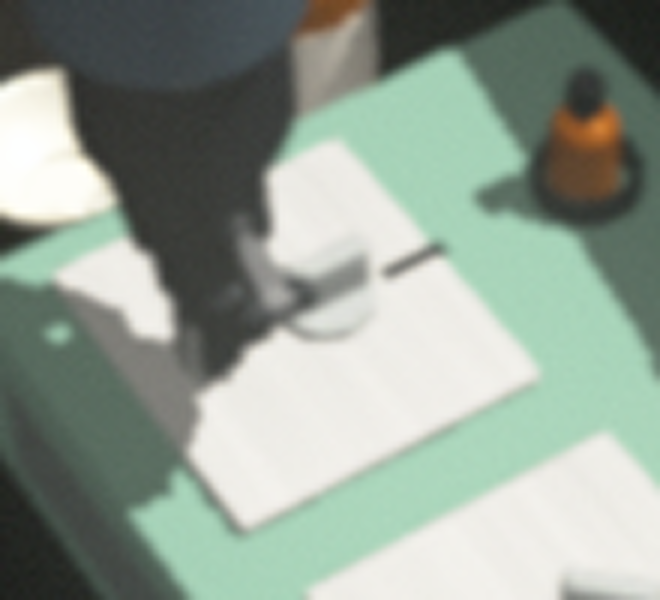

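The fingers stand on the plate at (210,370). The shadow gap under the cover is gone and the wing at (330,285) is still in line. The hard stop came at TCP z = 124.9 mm, which is a tip height of 106 mm, so the cover is flush. I'll ease the push to about 20 N and hand in.

```bash
python3 - <<'E'
from h import *
p=np.array([549.8,-37.4,.2125]); q=world(p,[-80,90,122.4])[0]
arm.move_linear(q,feed=10); arm.dwell(.3); s=arm.read_state(); print(s["time"],s["eef_pos"].round(2),s["contact_force"].round(1))
if s["eef_pos"][2]<125.5 and s["contact_force"][2]>12: print(workorder.sign_off())
E
```

```text
12.85 [453.28  33.82 124.93] [-6.9  1.  20.3]
the job is handed in; nothing more can be done
None
```

I handed the job in at about 13 s: the vial was in channel a, so I turned wing a into line with its slot marks and am holding cover a down flush on its hard stop with about 20 N. The sign-off call returned no verdict.

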